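# Hang a unicycle pedal on its two pins and lock it with the axle key

### The job

Fit the loose pedal to the electric unicycle in the cradle: turn the red-winged key on its axle a quarter turn out of the way (its thread may be left- or right-handed, so feel which way it gives), then hang the pedal by the two holes in its foot on the two pins, tread on the side away from the key and foot flush on the mounting face. Then turn the key back until its bar again points straight down the slope across the foot and traps it. Leave the other things on the bench where they lie.

Things in the scene. Friction and masses are not known exactly. Their poses are not given: they have to be found in the camera images.
- pedal: loose pedal, 0.36-0.59 kg, standing on the bench on its flat aluminium foot, 84 (x) x 150 (y) x 8 mm thick. A black tread plate stands upright on the foot: 14 mm thick (x), 150 wide (y), from 8 to 86 mm above the underside. Origin: middle of the foot's underside. z up along the tread; x towards the half of the foot that has the holes; y along the width
- pedal_tread (a point): middle of the pedal's tread, 47 mm above the foot's underside and 14 mm to -x of the foot's middle; axes as the pedal. The tread's top edge is free to be gripped across its 14 mm thickness (along x). The pedal's balance point lies about 7 mm from here to +x
- hole_left (a point): middle of the round 13 mm hole through the pedal's foot, at its underside: 15 mm to +x and 55 mm to +y of the pedal's origin; axes as the pedal
- hole_right (a point): middle of the other hole, 13 mm (x) by 16 mm (y), at the foot's underside, 110 mm to -y of hole_left. With the pedal fully home, hole_left meets pin_left, hole_right meets pin_right, and the axes of pedal and pins are parallel
- pin_left (a point): foot of one of two steel locating pins on the mounting face of the unicycle (356 mm tyre, white 290 mm side disc, in a fixed plywood cradle). The face slopes 25 deg from horizontal and looks up and towards the robot. Pin 10 mm thick, 26 mm tall, last 10 mm tapered to 4 mm. Axes: z out of the face along the pin, x up the slope to the key, y along the line of pins. The pedal goes on along -z
- pin_right (a point): foot of the other pin, 110 mm to -y of pin_left, same size and axes
- key_wing (a point): middle of the key's red wing, on the axle, 40 mm out of the mounting face, 55 mm up the slope from midway between the pins. Wing 62 mm long, 14 thick, from 23 to 56 mm out of the face: grip it across the thickness, fingers along the axle. Below it, along the wing, a steel bar 96 x 20 x 8 mm, underside 11 mm off the face; boss below, radius 24 mm. Axes: z out along the axle, x along the wing
- key (a joint): key angle, rad, positive anticlockwise seen looking onto the face. Near 0 (start, locked) the bar points straight up and down the slope, over the place of the pedal's foot. It turns 1.45 rad one way only; the other way it stops dead within 0.15; which way varies and cannot be seen. Friction 0.12 N m; stays where left. The foot clears the bar from 1.25 rad on
- screwdriver: orange-handled screwdriver, 190 mm long, 26 mm thick, lying on the bench near the pedal; not part of the job. Origin at the centre of its underside
- bit_case: yellow bit case, 83 x 130 x 21 mm, lying near the pedal on the robot's side of it; not part of the job. Origin at the centre of its underside
- wrench: steel combination wrench, 170 mm long, lying flat at the left side; not part of the job. Origin at the centre of its underside
- tape_roll: blue roll of tape, 90 mm across, 19 mm high, lying flat at the left side, towards the robot; not part of the job. Origin at the centre of its underside
- solder_spool: solder spool with white flanges, 56 mm across, 38 mm high, standing at the left side; not part of the job. Origin at the centre of its underside
- multimeter: red and black multimeter, 150 x 75 x 36 mm, lying at the right side; not part of the job. Origin at the centre of its underside
- grease_bottle: white bottle with red cap, 52 mm across, 130 mm high, standing at the right side; not part of the job. Origin at the centre of its underside
Mind the look-alikes: they are no part of the job. Several things have the shape of the pedal; the one meant has the colours described above.

How it is judged:
By the outcome, as a careful person would: the job done as asked, in the order asked, and still so for the second after the job is handed in, with the robot touching nothing.
It also fails if it takes over 67 s, if anything falls off the work surface, if the arm or the gripper's body presses on something with over 40 N, if the wrist force passes 120 N, or if a joint passes its speed limit or range.

### The arm

A 7-joint arm with a two-finger parallel gripper is mounted at the origin on the work surface. World frame = base frame: x ahead of the robot, y to its left, z up, the work surface at z = 0. Lengths are in m, angles in rad, forces in N, time in s.
With the tool pointing down it reaches from about 0.425 to 0.925 m from the base axis. Payload 6.8 kg.
Tool frame: the origin (TCP) lies at the very end of the fingers, on their centre line; the grasp point (between the pads) lies 19 mm behind it (r.grip_point_offset is the distance from the TCP to the grasp point, in m); z points along the fingers, y is the line along which they close (so a half turn about z gives the same grasp; the last joint's range is limited). The gripper opens to 88 mm and grips with 3 to 60 N. Pads are 20 mm wide; open, the fingers measure 115 mm over their backs; the gripper's body (75 mm by 178 mm) begins 61 mm behind the grasp point.
Start: joints at [1.067, 0.477, 0.022, 1.555, -0.011, 1.109, -0.083], TCP at [0.26, -0.623, 0.223] pointing down, gripper open.
Joint ranges: [-2.96, 2.96], [-0.34, 2.1], [-1.41, 1.46], [0.24, 2.44], [-1.37, 4.51], [0.17, 1.92], [-2.96, 2.96]. Speed limits (rad/s): [2.39, 2.39, 3.14, 3.14, 3.14, 3.14, 3.14].

### API

Orientations are given as a unit quaternion [w, x, y, z].
In Python, from station import read_state, eyes, sign_off, r gives the robot as it stands. The module is installed in compiled form; this text tells all that it offers.
- The arm moves only by the tool arm_command, never from a script. Its argument "deltas" is a list that holds one entry, the list of rows, each a list of 6 numbers: the shift along the tool's x, y, z each as a share of 75 mm, from -1 to 1, then the turn, a rotation vector about the tool's x, y, z each as a share of 0.12 rad, from -1 to 1. A call has 1 to 20 rows; each row shifts and turns the commanded pose from where the row before left it, along the tool's axes as they then stand; what a row does not reach is not made up. A row lasts 1/12 s, in which the tool goes at most 41.7 mm and 7.16 degrees, less where a joint would pass 70% of its speed; a pose out of reach is approached as far as the arm can. A call with a number of a shift or a turn outside -1 to 1 is refused whole. A call with a gripper value outside its range is refused whole. "claw" is the closure, from -1 (fully open) to 1 (shut), set as the call begins (left out, the last holds). The fingers move at their own pace and stop on an object; the grip force is fixed at half the most. Time passes only in rows, so rows that do not move let the fingers close. It gives the time, the measured TCP pose, the force, the opening and the grip force at its end, in the units of the state.
- read_state(): the state, without advancing time (a new reading comes with each control period).
- eyes.capture(name): name is "scene" or "side" or "wrist"; returns a dict with "color" (400x640x3 uint8, blue, green, red), "K" (3x3 intrinsics, pixels), "R" (3x3) and "t" (3): a world point X has camera coordinates R X + t. Camera axes: x right, y down, z forward; pixel columns grow to the right and rows downward; lengths in m; the calibration is good to about 2 mm. A picture is of the moment at which its call begins. There is no depth.
- sign_off(): hands the job in; it is judged then, once.
The state is a dict: "time": time; "joints": joint angles; "qvel": joint speeds; "tau": joint torques, N m; "position": TCP position; "eef_rot": TCP orientation; "force": force on the tool from outside, world axes, zero at the start; "wrist_torque": the same for the moment, N m; "width": opening from 0.0 (shut) to 1.0 (fully open); "finger_force": force on a finger pad.
Only numpy, scipy, OpenCV 4.12 (cv2) and the standard library are available. Lean on these libraries where they do the work, as an engineer would, in place of code of your own. Each camera call takes 0.05 s, during which the arm holds its last target. There are 200 camera calls.

## Working session

There is one attempt and no reset: what is moved stays moved. The work goes in short steps, Python scripts to look and compute and a tool call to move; the robot and the scene stay as the last step left them, time stands still between calls to the robot, and variables do not carry over. Pictures are saved under pics/ and viewed, at most 10 in all, crops included, and the job is handed in when it is done.

Besides the shell and the picture viewer there is one more tool, called as name(argument=value, ...), one argument or row to a line, values as JSON. arm_command: Moves the arm, as the interface text tells. Shift numbers are shares of 75 mm and turn numbers shares of 0.12 rad, none past 1 either way. Its arguments: {"type":"object","properties":{"deltas":{"type":"array","items":{"type":"array","items":{"type":"array","items":{"type":"number","minimum":-1,"maximum":1}}}},"claw":{"type":"number"}},"required":["deltas"]}

```bash
mkdir -p pics
python3 - <<'E'
from station import read_state, eyes, r
import cv2
s=read_state(); print({k:s[k] for k in('time','position','eef_rot','force','width')}, r.grip_point_offset)
for n in('scene','side'):
    c=eyes.capture(n); cv2.imwrite(f'pics/{n}0.png',c['color']); print(n,c['K'].tolist(),c['R'].round(3).tolist(),c['t'].round(3).tolist())
E
```

```text
{'time': 0.0, 'position': array([ 0.25999974, -0.6222583 ,  0.2216868 ]), 'eef_rot': array([-8.73948758e-04,  9.80475246e-01,  1.96640448e-01, -2.50814222e-04]), 'force': array([0.66673179, 0.20480133, 0.16865454]), 'width': 1.0008621545260596} 0.0187
scene [[396.47007288725604, 0.0, 321.8952220130464], [0.0, 396.47007288725604, 201.12518649232075], [0.0, 0.0, 1.0]] [[-0.634, 0.774, 0.0], [0.532, 0.436, -0.726], [-0.561, -0.46, -0.688]] [0.378, -0.202, 1.654]
side [[401.8401638940782, 0.0, 312.48211874881764], [0.0, 401.8401638940782, 201.33773884794604], [0.0, 0.0, 1.0]] [[0.947, -0.321, -0.008], [-0.167, -0.473, -0.865], [0.274, 0.82, -0.502]] [-0.558, 0.215, 1.358]
```

View pics/scene0.png

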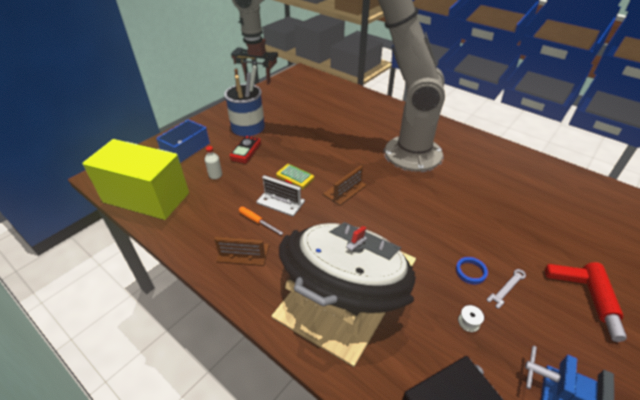

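View pics/side0.png

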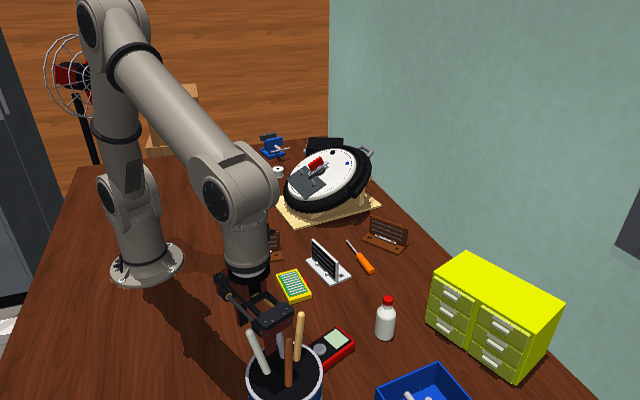

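The scene shows three pedal-shaped things: (281,194) has a bright aluminium foot and black tread, while (240,250) and (347,184) are all brown. The first one fits. The key is red at about (357,236). I'll confirm in crops.

Run:
```python
import cv2
a=cv2.imread('pics/scene0.png')[160:310,235:435]; cv2.imwrite('pics/c1.png',cv2.resize(a,(800,600),interpolation=cv2.INTER_CUBIC))
a=cv2.imread('pics/side0.png')[140:290,230:430]; cv2.imwrite('pics/c2.png',cv2.resize(a,(800,600),interpolation=cv2.INTER_CUBIC))
```

```text
(no output)
```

View pics/c1.png

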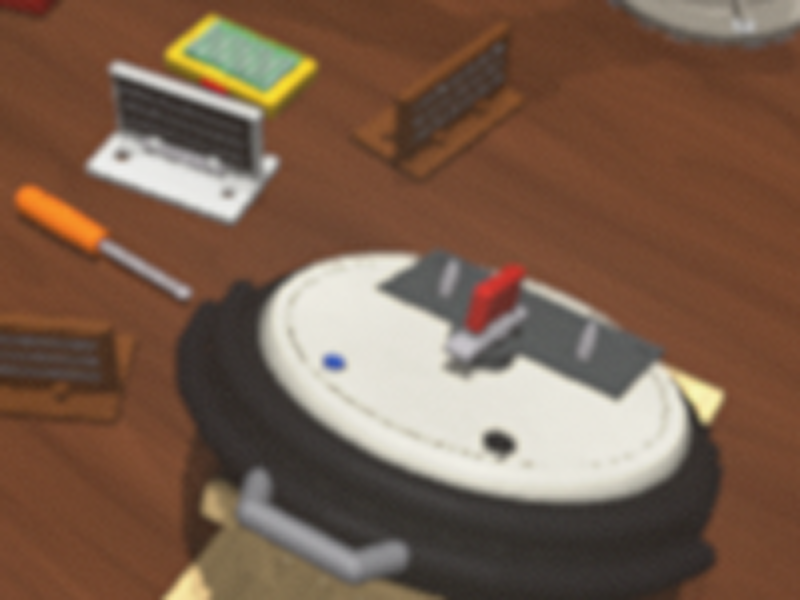

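View pics/c2.png

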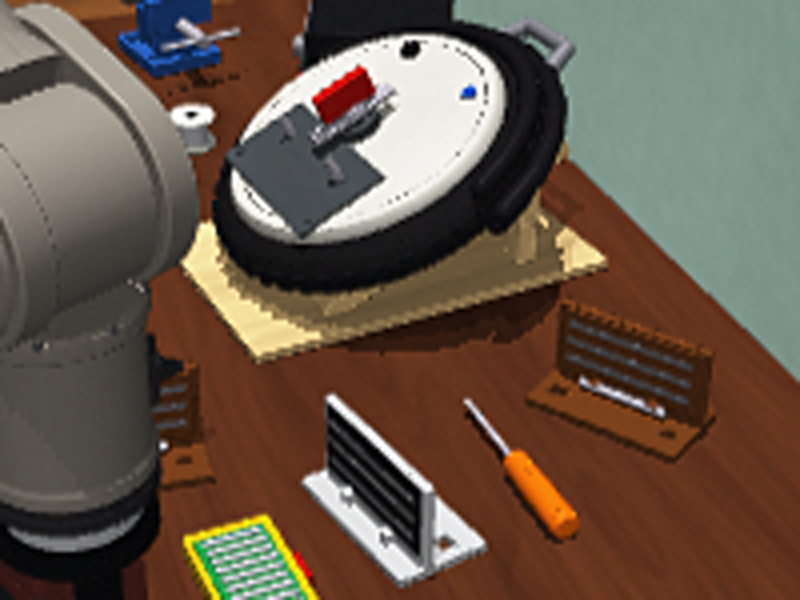

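Confirmed: the silver-footed black-tread pedal at crop 1 (185,140), holes on the side away from the robot at (120,155) and (229,192). The pins are at crop 1 (443,293) and (581,357), and the key wing is at (495,298). Next I'll fit the poses.

```bash
cat > h.py <<'E'
import numpy as np
from scipy.spatial.transform import Rotation as R
from scipy.optimize import least_squares
def proj(c,X):
    p=(np.asarray(X)@c['R'].T+c['t'])@c['K'].T; return p[:,:2]/p[:,2:]
def fit(pose,x0,obs):
    # obs: list (cam, pts, px); pose(x)->(R,t)
    def f(x):
        Rm,t=pose(x)
        return np.concatenate([(proj(c,np.array(P)@Rm.T+t)-np.array(u)).ravel() for c,P,u in obs])
    return least_squares(f,x0,loss='soft_l1')
def flat(x): return R.from_euler('z',x[2]).as_matrix(),np.array([x[0],x[1],0])
def face(x): return (R.from_euler('z',x[3])*R.from_euler('y',-np.radians(25))).as_matrix(),np.array(x[:3])
def todelta(s,pos,Rm):
    "remaining shift in tool units and turn in tool units from state"
    q=s['eef_rot']; T=R.from_quat(q[[1,2,3,0]])
    return (T.inv().apply(np.asarray(pos)-s['position'])/.075).round(3),((T.inv()*R.from_matrix(Rm)).as_rotvec()/.12).round(3)
E
python3 - <<'E'
from h import *
from station import eyes
import pickle
A=eyes.capture('scene');B=eyes.capture('side')
a=lambda l:np.array(l)/4+[235,160]
b=lambda l:np.array(l)/4+[230,140]
m=lambda l:np.array(l)/1000
r=fit(flat,[.55,-.25,0],[(A,m([[15,55,8],[15,-55,8],[42,75,4],[42,-75,4],[-42,75,8],[-7,-75,86],[-10,75,86]]),a([[229,192],[120,155],[235,219],[88,165],[278,162],[112,67],[264,112]])),
 (B,m([[15,-55,8],[42,-75,6],[-42,-75,4],[-42,75,6],[-14,-75,86],[-21,75,86]]),b([[445,543],[485,545],[403,582],[303,480],[432,490],[330,397]]))])
print(r.x,r.fun.reshape(-1,2).round(1).tolist())
r=fit(face,[.7,0,.2,0],[(A,m([[0,55,0],[0,55,26],[0,-55,0],[0,-55,26],[55,0,40]]),a([[581,357],[592,323],[443,293],[453,261],[496,298]])),
 (B,m([[0,55,0],[0,55,26],[0,-55,0],[0,-55,26],[55,0,40]]),b([[299,140],[281,123],[347,193],[330,177],[344,96]]))])
print(r.x,r.fun.reshape(-1,2).round(1).tolist())
E
```

```text
[ 0.56622207 -0.21988366  0.23729406] [[-0.6, -0.2], [0.0, -0.2], [-0.8, 0.5], [-0.6, 1.1], [-0.4, -1.0], [-1.7, 0.3], [-2.0, 0.7], [-0.5, -1.0], [-0.1, -0.6], [-1.1, 0.3], [-1.1, 0.0], [-0.4, -0.4], [-2.9, -0.5]]
[0.62902032 0.17438873 0.12985692 0.13074391] [[-0.6, -0.0], [-0.8, 0.4], [-0.4, 0.5], [-0.7, 0.6], [-0.9, 0.3], [-2.8, -0.3], [-0.9, -0.7], [-2.9, -2.3], [-1.3, -3.1], [-1.0, 1.1]]
```

```bash
cat >> h.py <<'E'
F0=[0.62902,0.17439,0.12986,0.13074]
def tool_face(x,phi=0):
    "tool orientation for key/pedal on face: x up slope turned by phi about normal, z into face"
    Rm,_=face(x); return Rm@R.from_euler('z',phi).as_matrix()@np.diag([1,-1,-1.])
def fp(x,p):
    Rm,t=face(x); return Rm@np.array(p)/1000+t
E
python3 - <<'E'
from h import *
from station import read_state
s=read_state(); print(todelta(s,fp(F0,[55,0,150]),tool_face(F0)),fp(F0,[55,0,150]))
# shift expressed after turning
s2=dict(s); q=R.from_matrix(tool_face(F0)).as_quat(); s2['eef_rot']=q[[3,0,1,2]]; print(todelta(s2,fp(F0,[55,0,150]),tool_face(F0)))
E
```

```text
(array([ 8.461, -7.956, -0.885]), array([-0.491,  3.617,  2.171])) [0.61558979 0.17262406 0.28905017]
(array([ 5.889, -9.893,  1.761]), array([0., 0., 0.]))
```

arm_command(
  deltas=[
    [[0.42,-0.4,-0.05,0,0,0],[0.42,-0.4,-0.05,0,0,0],[0.42,-0.4,-0.05,0,0,0],[0.42,-0.4,-0.05,0,0,0],[0.42,-0.4,-0.05,0,0,0],[0.42,-0.4,-0.05,0,0,0],[0.42,-0.4,-0.05,0,0,0],[0.42,-0.4,-0.05,0,0,0],[0.42,-0.4,-0.05,0,0,0],[0.42,-0.4,-0.05,0,0,0],[0.42,-0.4,-0.05,0,0,0],[0.42,-0.4,-0.05,0,0,0],[0.42,-0.4,-0.05,0,0,0],[0.42,-0.4,-0.05,0,0,0],[0.42,-0.4,-0.05,0,0,0],[0,0,0,-0.1,0.72,0.43],[0,0,0,-0.1,0.72,0.43],[0,0,0,-0.1,0.72,0.43],[0,0,0,-0.1,0.72,0.43],[0,0,0,-0.1,0.72,0.43]],
  ],
  claw=-1,
)

```text
time: 1.87
position: [0.5108, -0.0532, 0.2768]
eef_rot: [-0.013, 0.974, 0.064, 0.218]
force: [0.3, 0.8, 0.7]
width: 0.999
finger_force: 0.0
```

Run:
```python
from h import *
from station import read_state,eyes
import cv2
s=read_state(); print(s['time'],s['position'],s['force']);print(todelta(s,fp(F0,[55,0,150]),tool_face(F0)))
c=eyes.capture('wrist');cv2.imwrite('pics/w1.png',c['color'])
print(proj(c,[fp(F0,p) for p in([0,55,0],[0,-55,0],[0,55,26],[0,-55,26],[55,0,56])]))
```

```text
1.8667 [ 0.51077554 -0.05316781  0.27680305] [0.28539339 0.84437809 0.68377942]
(array([ 1.68 , -2.804,  0.6  ]), array([ 0.026, -0.028,  0.003]))
[[ 61.14338335 107.6101412 ]
 [168.02851394 107.77579376]
 [ 41.11902606 108.07562273]
 [156.37558668 108.25352357]
 [ 63.69149896  39.70958746]]
```

View pics/w1.png

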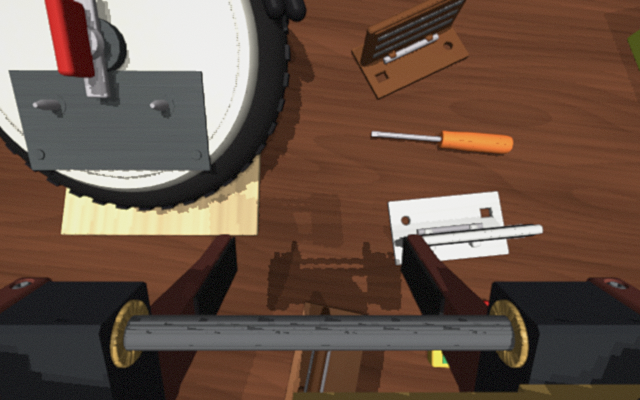

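Wrist view: pins at (58,108) and (170,106), key wing at (70,35), pedal holes at (405,220) and (487,212). I'll move to centre over the pins and key.

arm_command(
  deltas=[
    [[0.1,-0.35,0,0,0,0],[0.1,-0.35,0,0,0,0],[0.1,-0.35,0,0,0,0],[0.1,-0.35,0,0,0,0],[0.1,-0.35,0,0,0,0],[0.1,-0.35,0,0,0,0],[0.1,-0.35,0,0,0,0],[0.1,-0.35,0,0,0,0],[0,0,0,0,0,0],[0,0,0,0,0,0]],
  ],
)

```text
time: 2.75
position: [0.537, 0.1644, 0.3013]
eef_rot: [-0.013, 0.974, 0.067, 0.215]
force: [0.5, -0.5, -0.5]
width: 1.002
finger_force: 0.0
```

Run:
```python
from h import *
from station import read_state,eyes
import cv2,pickle
s=read_state(); print(s['time'],s['position'],s['force']);print(todelta(s,fp(F0,[55,0,150]),tool_face(F0)))
c=eyes.capture('wrist');pickle.dump(c,open('w2.pkl','wb'))
print(proj(c,[fp(F0,p) for p in([0,55,0],[0,-55,0],[0,55,26],[0,-55,26],[55,0,56])]))
cv2.imwrite('pics/w2.png',cv2.resize(c['color'][0:200,150:450],(800,533),interpolation=cv2.INTER_CUBIC))
```

```text
2.75 [0.53695788 0.16436563 0.30125309] [ 0.47762983 -0.51554442 -0.48959163]
(array([0.887, 0.033, 0.591]), array([0.005, 0.019, 0.056]))
[[269.80528346 163.72779059]
 [371.53665206 164.49418381]
 [266.21570623 168.4830145 ]
 [375.48913965 169.30044373]
 [321.76584628 113.73649787]]
```

View pics/w2.png

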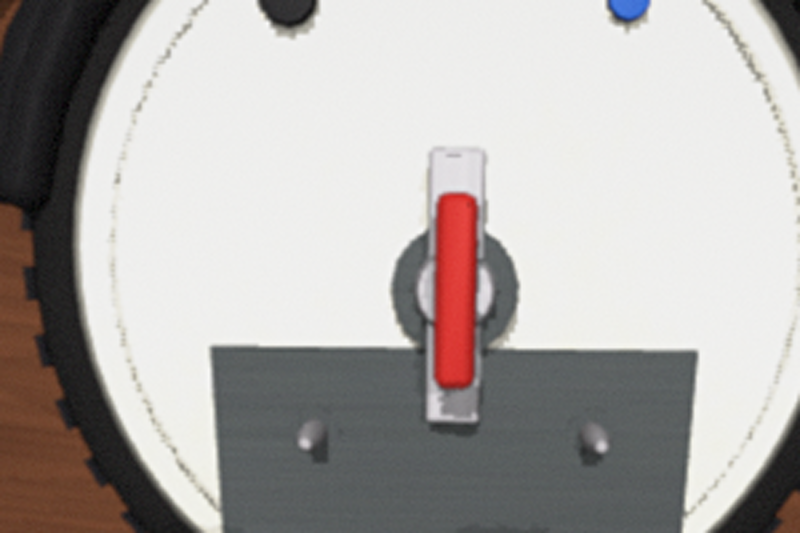

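Wrist crop: pin tips at (306,443) and (601,446), wing top centred at (456,290) and aligned with the slope. I'll refit the face.

Run:
```python
from h import *
from station import read_state,eyes
import pickle
c=pickle.load(open('w2.pkl','rb'));A=eyes.capture('scene')
w=lambda l:np.array(l)*300/800+[150,0]
a=lambda l:np.array(l)/4+[235,160]
m=lambda l:np.array(l)/1000
W=(c,m([[0,55,0],[0,-55,0],[0,55,26],[0,-55,26],[86,-7,56],[86,7,56],[24,-7,56],[24,7,56]]),w([[318,430],[588,430],[306,444],[601,447],[476,194],[440,194],[471,387],[436,386]]))
r=fit(face,F0,[W]);print(r.x,r.fun.reshape(-1,2).round(1).tolist())
def face2(x): return R.from_rotvec(x[3:]).as_matrix(),x[:3]
r2=fit(face2,list(r.x[:3])+list(R.from_matrix(face(r.x)[0]).as_rotvec()),[W]);print(r2.x[:3],R.from_matrix(face2(r2.x)[0]).as_euler('ZYX',degrees=True),r2.cost,r.cost)
s=read_state()
print('cam C',-c['R'].T@c['t'])
x=r.x
for o in(90,30): print(todelta(s,fp(x,[55,0,o]),tool_face(x)))
```

```text
[0.63176945 0.17559815 0.13025454 0.13264036] [[-0.2, -0.1], [0.3, 0.5], [0.7, -0.8], [-0.7, -1.3], [0.8, -0.2], [-2.2, -0.3], [1.6, 1.0], [-0.8, 1.2]]
[0.63151528 0.17559262 0.12902688] [  7.49074299 -23.95439003   0.07133961] 5.103443428462928 5.462531712589149
cam C [0.53913431 0.165807   0.48139342]
(array([ 0.937, -0.021,  1.396]), array([0.031, 0.025, 0.011]))
(array([ 0.939, -0.024,  2.196]), array([0.031, 0.025, 0.011]))
```

arm_command(
  deltas=[
    [[0.3,0,0.35,0.03,0.03,0],[0.3,0,0.35,0,0,0],[0.3,-0.02,0.35,0,0,0],[0.04,0,0.35,0,0,0],[0,0,0.3,0,0,0],[0,0,0.25,0,0,0],[0,0,0.25,0,0,0],[0,0,0,0,0,0],[0,0,0,0,0,0]],
  ],
)

```text
time: 3.6
position: [0.6689, 0.1801, 0.1803]
eef_rot: [-0.014, 0.974, 0.065, 0.216]
force: [-0.5, 0.3, 0.6]
width: 1.0
finger_force: 0.0
```

arm_command(
  deltas=[
    [[0,0,0,0,0,0],[0,0,0,0,0,0],[0,0,0,0,0,0],[0,0,0,0,0,0],[0,0,0,0,0,0],[0,0,0,0,0,0],[0,0,0,0,0,0],[0,0,0,0,0,0],[0,0,0,0,0,0],[0,0,0,0,0,0]],
  ],
  claw=1,
)

```text
time: 4.43
position: [0.6694, 0.1808, 0.1813]
eef_rot: [-0.014, 0.974, 0.065, 0.217]
force: [-0.3, -0.1, 1.7]
width: 0.284
finger_force: 28.4
```

```bash
sed -i 's/^F0=.*/F0=[0.63177,0.17560,0.13025,0.13264]/' h.py
python3 - <<'E'
from h import *
from station import read_state
s=read_state(); print(s['time'],s['position'],s['force'],s['wrist_torque'],s['width'],s['finger_force'],s['joints']);print(todelta(s,fp(F0,[55,0,30]),tool_face(F0)))
E
```

```text
4.4333 [0.66943688 0.18082737 0.18129894] [-0.31287413 -0.0699584   1.72406087] [0.34543294 0.49595953 0.1694478 ] 0.2836932711329345 28.379899761930574 [-0.01535342  0.40572436 -0.49426408  1.89476822  0.64178336  0.54479252
 -2.3711226 ]
(array([-0.014,  0.003,  0.003]), array([ 0.007, -0.014,  0.01 ]))
```

arm_command(
  deltas=[
    [[0,0,0,0,0,0.4],[0,0,0,0,0,0.4],[0,0,0,0,0,0.4],[0,0,0,0,0,0.4],[0,0,0,0,0,0]],
  ],
)

```text
time: 4.85
position: [0.67, 0.1808, 0.1817]
eef_rot: [-0.035, 0.976, -0.029, 0.215]
force: [2.4, -3.9, 1.7]
width: 0.273
finger_force: 28.9
```

```bash
cat > st.py <<'E'
from h import *
from station import read_state
s=read_state(); T=R.from_quat(s['eef_rot'][[1,2,3,0]])
print(s['time'],'f',s['force'].round(1),'tool f',T.inv().apply(s['force']).round(1),'tool torque',T.inv().apply(s['wrist_torque']).round(2),s['width'].round(3),s['finger_force'],'j',s['joints'].round(2));print(todelta(s,fp(F0,[55,0,30]),tool_face(F0)))
E
python3 st.py
```

```text
Traceback (most recent call last):
  File "st.py", line 4, in <module>
    print(s['time'],'f',s['force'].round(1),'tool f',T.inv().apply(s['force']).round(1),'tool torque',T.inv().apply(s['wrist_torque']).round(2),s['width'].round(3),s['finger_force'],'j',s['joints'].round(2));print(todelta(s,fp(F0,[55,0,30]),tool_face(F0)))
                                                                                                                                                ^^^^^^^^^^^^^^^^
AttributeError: 'float' object has no attribute 'round'
```

```bash
sed -i "s/s\['width'\].round(3)/s['width']/" st.py; python3 st.py
```

```text
4.85 f [ 2.4 -3.9  1.7] tool f [ 3.1  3.7 -0.8] tool torque [-0.75  0.17 -0.23] 0.2733824699840742 28.9027079497464 j [-0.05  0.4  -0.45  1.9   0.61  0.53 -2.54]
(array([-0.022,  0.005,  0.005]), array([ 0.004, -0.025, -1.602]))
```

arm_command(
  deltas=[
    [[0,0,0,0,0,0.4],[0,0,0,0,0,0.4],[0,0,0,0,0,0]],
  ],
)

```text
time: 5.1
position: [0.6697, 0.1807, 0.1818]
eef_rot: [-0.045, 0.973, -0.076, 0.213]
force: [-0.7, -4.9, 3.6]
width: 0.266
finger_force: 29.5
```

```bash
python3 st.py
```

```text
5.1 f [-0.7 -4.9  3.6] tool f [ 1.6  4.5 -3.8] tool torque [-1.06 -0.01 -0.01] 0.2659624249483784 29.466760761570185 j [-0.06  0.4  -0.43  1.9   0.6   0.53 -2.63]
(array([-0.018,  0.006,  0.008]), array([ 0.005, -0.021, -2.396]))
```

arm_command(
  deltas=[
    [[0,0,0,0,0,0],[0,0,0,0,0,0],[0,0,0,0,0,0],[0,0,0,0,0,0],[0,0,-0.3,0,0,0],[0,0,-0.4,0,0,0],[0,0,-0.4,0,0,0],[0,0,-0.4,0,0,-0.5],[0,0,0,0,0,-1],[0,0,0,0,0,-1]],
  ],
  claw=-1,
)

```text
time: 5.93
position: [0.6221, 0.1769, 0.286]
eef_rot: [-0.013, 0.973, 0.075, 0.219]
force: [-0.4, -0.3, 0.1]
width: 0.974
finger_force: 0.0
```

```bash
python3 st.py
python3 - <<'E'
from station import eyes
from h import *
import cv2
from scipy import ndimage
c=eyes.capture('wrist');cv2.imwrite('pics/w3.png',c['color'])
# key angle from red top: back-project red pixels to the plane 56 mm out
I=c['color'].astype(int);m=(I[...,2]>150)&(I[...,1]<70)&(I[...,0]<70)
l,n=ndimage.label(m);k=1+np.argmax(ndimage.sum(m,l,range(1,n+1)));v,u=np.where(l==k)
d=np.c_[u,v,np.ones(len(u))]@np.linalg.inv(c['K']).T@c['R'];C=-c['R'].T@c['t']
Rm,t=face(F0);dl=d@Rm;Cl=(C-t)@Rm;P=Cl+dl*((.056-Cl[2])/dl[:,2])[:,None]
(cx,cy),(w,h),ang=cv2.minAreaRect((P[:,:2]*1000).astype(np.float32))
b=cv2.boxPoints(((cx,cy),(w,h),ang));e=b[1]-b[0];f=b[2]-b[1];e=e if np.hypot(*e)>np.hypot(*f) else f
print(len(u),cx,cy,w,h,'angle',np.arctan2(e[1],e[0]))
E
```

```text
5.9333 f [-0.4 -0.3  0.1] tool f [-0.4  0.3 -0.3] tool torque [-0.07 -0.42  0.01] 0.973847441072137 0.0 j [ 0.08  0.22 -0.59  1.89  0.42  0.69 -2.17]
(array([-0.041,  0.036,  1.534]), array([-0.017, -0.053,  0.172]))
1100 55.10270690917969 0.2989358901977539 12.272287368774414 60.92454147338867 angle -0.08393431
```

The wing lies at -0.08 rad although the tool turned to -0.29, so it slipped against the stop. The key must give the other way, positive. I'll regrip and turn that way.

arm_command(
  deltas=[
    [[0,0,0,0,0,0.87],[0,0.04,0.4,0,-0.05,0],[-0.04,0,0.4,0,0,0],[0,0,0.4,0,0,0],[0,0,0.33,0,0,0],[0,0,0,0,0,0],[0,0,0,0,0,0]],
  ],
)

```text
time: 6.57
position: [0.6663, 0.1794, 0.1761]
eef_rot: [-0.025, 0.977, 0.02, 0.211]
force: [-0.3, 0.5, 0.2]
width: 1.002
finger_force: 0.0
```

arm_command(
  deltas=[
    [[0,0,0,0,0,0],[0,0,0,0,0,0],[0,0,0,0,0,0],[0,0,0,0,0,0],[0,0,0,0,0,0],[0,0,0,0,0,0],[0,0,0,0,0,0],[0,0,0,0,0,0],[0,0,0,0,0,0],[0,0,0,0,0,-0.4],[0,0,0,0,0,-0.5],[0,0,0,0,0,-0.5],[0,0,0,0,0,-0.5],[0,0,0,0,0,-0.5],[0,0,0,0,0,0]],
  ],
  claw=1,
)

```text
time: 7.82
position: [0.6675, 0.1798, 0.178]
eef_rot: [0.006, 0.963, 0.162, 0.215]
force: [1.8, 2.6, 0.1]
width: 0.29
finger_force: 28.7
```

```bash
python3 st.py
```

```text
7.8167 f [1.8 2.6 0.1] tool f [ 2.4 -1.9  0.9] tool torque [ 0.38 -0.1   0.06] 0.29002915296324794 28.677254787180573 j [ 0.02  0.41 -0.53  1.9   0.66  0.55 -2.19]
(array([ 0.031, -0.001, -0.025]), array([-0.027,  0.023,  1.661]))
```

arm_command(
  deltas=[
    [[0,0,0,0,0,-0.8],[0,0,0,0,0,-0.8],[0,0,0,0,0,-0.8],[0,0,0,0,0,-0.8],[0,0,0,0,0,-0.8],[0,0,0,0,0,-0.8],[0,0,0,0,0,-0.8],[0,0,0,0,0,-0.8],[0,0,0,0,0,-0.8],[0,0,0,0,0,-0.8],[0,0,0,0,0,-0.8],[0,0,0,0,0,-0.8],[0,0,0,0,0,-0.8],[0,0,0,0,0,0],[0,0,0,0,0,0]],
  ],
)

```text
time: 9.07
position: [0.67, 0.1778, 0.1792]
eef_rot: [0.132, 0.689, 0.692, 0.172]
force: [9.7, -0.4, -1.4]
width: 0.292
finger_force: 28.1
```

```bash
python3 st.py
```

```text
9.0667 f [ 9.7 -0.4 -1.4] tool f [-0.7  8.2  5.3] tool torque [-1.4  -0.28 -0.08] 0.2924681064218878 28.120549098948118 j [ 0.21  0.48 -0.79  1.88  0.84  0.64 -1.07]
(array([ 0.037, -0.009, -0.024]), array([-4.0000e-03, -7.0000e-03,  1.2015e+01]))
```

arm_command(
  deltas=[
    [[0,0,0,0,0,0],[0,0,0,0,0,0],[0,0,0,0,0,0],[0,0,0,0,0,0],[0,0,-0.3,0,0,0],[0,0,-0.4,0,0,0],[0,0,-0.4,0,0,0],[0,0,-0.4,0,0,0.5],[0,0,0,0,0,1],[0,0,0,0,0,1],[0,0,0,0,0,1],[0,0,0,0,0,1],[0,0,0,0,0,1],[0,0,0,0,0,1],[0,0,0,0,0,1],[0,0,0,0,0,1],[0,0,0,0,0,0]],
  ],
  claw=-1,
)

```text
time: 10.48
position: [0.6199, 0.1729, 0.2797]
eef_rot: [0.03, 0.94, 0.267, 0.212]
force: [0.3, -0.3, 0.1]
width: 1.003
finger_force: 0.0
```

```bash
python3 st.py
cat > ka.py <<'E'
from station import eyes
from h import *
import cv2
from scipy import ndimage
c=eyes.capture('wrist')
I=c['color'].astype(int);m=(I[...,2]>150)&(I[...,1]<70)&(I[...,0]<70)
l,n=ndimage.label(m);k=1+np.argmax(ndimage.sum(m,l,range(1,n+1)));v,u=np.where(l==k)
d=np.c_[u,v,np.ones(len(u))]@np.linalg.inv(c['K']).T@c['R'];C=-c['R'].T@c['t']
Rm,t=face(F0);dl=d@Rm;Cl=(C-t)@Rm;P=Cl+dl*((.056-Cl[2])/dl[:,2])[:,None]
(cx,cy),(w,h),ang=cv2.minAreaRect((P[:,:2]*1000).astype(np.float32))
b=cv2.boxPoints(((cx,cy),(w,h),ang));e=b[1]-b[0];f=b[2]-b[1];e=e if np.hypot(*e)>np.hypot(*f) else f
print(len(u),cx,cy,w,h,'angle',np.arctan2(e[1],e[0]))
E
python3 ka.py
```

```text
10.4833 f [ 0.3 -0.3  0.1] tool f [0.1 0.4 0. ] tool torque [ 0.15 -0.34 -0.11] 1.0029157007898617 0.0 j [ 0.22  0.25 -0.76  1.89  0.49  0.71 -1.82]
(array([0.044, 0.007, 1.474]), array([-0.02 ,  0.033,  3.51 ]))
1148 55.134727478027344 -0.05999946594238281 60.839317321777344 12.576984405517578 angle 1.4257869
```

Key at 1.43 rad, clear of the foot. Now the pedal.

```bash
cat >> h.py <<'E'
P0=[0.56622,-0.21988,0.23729]
def tool_flat(x): return flat(x)[0]@np.array([[0,1,0],[1,0,0],[0,0,-1.]])
def pp(x,p):
    Rm,t=flat(x); return Rm@np.array(p)/1000+t
def plan(s,pos,Rm):
    d,w=todelta(s,pos,Rm); s2=dict(s); q=R.from_matrix(Rm).as_quat(); s2['eef_rot']=q[[3,0,1,2]]
    print('turn',w,'then shift',todelta(s2,pos,Rm)[0],'| or shift first',d)
E
python3 - <<'E'
from h import *
from station import read_state
plan(read_state(),pp(P0,[-14,-60,230]),tool_flat(P0))
E
```

```text
turn [  3.33   -1.918 -10.223] then shift [-5.722 -2.115  0.664] | or shift first [-3.949  4.697 -0.037]
```

arm_command(
  deltas=[
    [[0,0,0,0.28,-0.16,-0.85],[0,0,0,0.28,-0.16,-0.85],[0,0,0,0.28,-0.16,-0.85],[0,0,0,0.28,-0.16,-0.85],[0,0,0,0.28,-0.16,-0.85],[0,0,0,0.28,-0.16,-0.85],[0,0,0,0.28,-0.16,-0.85],[0,0,0,0.28,-0.16,-0.85],[0,0,0,0.28,-0.16,-0.85],[0,0,0,0.28,-0.16,-0.85],[0,0,0,0.28,-0.16,-0.85],[0,0,0,0.28,-0.16,-0.85]],
  ],
)

```text
time: 11.53
position: [0.6206, 0.1721, 0.2798]
eef_rot: [-0.003, 0.617, 0.787, -0.001]
force: [-0.6, -0.2, -1.2]
width: 0.998
finger_force: 0.0
```

arm_command(
  deltas=[
    [[-0.41,-0.15,0,0,0,0],[-0.41,-0.15,0,0,0,0],[-0.41,-0.15,0,0,0,0],[-0.41,-0.15,0,0,0,0],[-0.41,-0.15,0,0,0,0],[-0.41,-0.15,0,0,0,0],[-0.41,-0.15,0,0,0,0],[-0.41,-0.15,0,0,0,0],[-0.41,-0.15,0.05,0,0,0],[-0.41,-0.15,0.1,0,0,0],[-0.41,-0.15,0.1,0,0,0],[-0.41,-0.15,0.1,0,0,0],[-0.41,-0.15,0.1,0,0,0],[-0.41,-0.15,0.1,0,0,0],[0,0,0,0,0,0],[0,0,0,0,0,0]],
  ],
)

```text
time: 12.87
position: [0.5652, -0.285, 0.2364]
eef_rot: [-0.003, 0.621, 0.784, -0.0]
force: [-0.0, 0.5, 0.0]
width: 1.0
finger_force: 0.0
```

Run:
```python
from h import *
from station import read_state,eyes
import cv2,pickle
s=read_state();print(s['time'],s['position'],s['force'].round(1),s['joints'].round(2));plan(s,pp(P0,[-14,-60,230]),tool_flat(P0))
c=eyes.capture('wrist');pickle.dump(c,open('w4.pkl','wb'))
print(proj(c,[pp(P0,p) for p in([15,55,8],[15,-55,8],[-14,75,86],[-14,-75,86])]))
cv2.imwrite('pics/w4.png',c['color'])
```

```text
12.8667 [ 0.56520607 -0.28500362  0.23637501] [-0.   0.5  0. ] [ 1.03  0.58 -0.97  1.59  0.49  1.24  0.21]
turn [-0.032 -0.039 -0.049] then shift [0.041 0.031 0.085] | or shift first [0.041 0.031 0.085]
[[347.88522716  63.00289085]
 [346.09495704 162.94079454]
 [321.50795746  27.69655987]
 [321.95829325 197.45089702]]
```

View pics/w4.png

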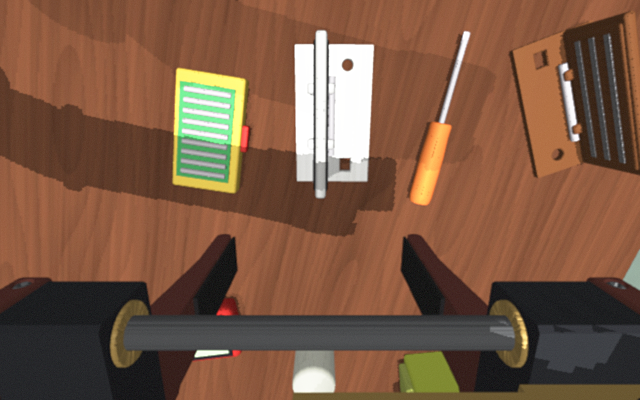

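The wrist view shows holes at (347,64) and (345,164), tread top from (321,31) to (320,196), bit case and screwdriver clear. I'll refine the fit and descend.

Run:
```python
from h import *
from station import read_state
import pickle
c=pickle.load(open('w4.pkl','rb'));m=np.array
r=fit(flat,P0,[(c,m([[15,55,8],[15,-55,8],[-14,75,86],[-14,-75,86],[-42,75,8],[42,75,8],[42,-75,8],[-42,-75,8]])/1000,m([[347.5,64.5],[345,164],[321.5,31],[320,196.5],[294.5,44.5],[374,44.5],[368,181.5],[296,181.5]]))])
print(r.x,r.fun.reshape(-1,2).round(1).tolist())
plan(read_state(),pp(r.x,[-14,0,46]),tool_flat(r.x))
```

```text
[ 0.56576334 -0.22164991  0.22743202] [[0.1, 0.2], [-0.1, 0.4], [-0.1, -1.4], [0.3, 2.4], [0.6, 0.0], [-0.8, 0.4], [-1.1, -0.5], [1.0, -0.9]]
turn [-0.021 -0.039  0.057] then shift [ 0.792 -0.008  2.55 ] | or shift first [0.78  0.004 2.553]
```

arm_command(
  deltas=[
    [[0.3,0,0.2,-0.02,-0.04,0.06],[0.3,0,0.3,0,0,0],[0.19,0,0.4,0,0,0],[0,0,0.4,0,0,0],[0,0,0.4,0,0,0],[0,0,0.35,0,0,0],[0,0,0.3,0,0,0],[0,0,0.2,0,0,0],[0,0,0,0,0,0],[0,0,0,0,0,0]],
  ],
)

```text
time: 13.75
position: [0.5534, -0.2236, 0.0468]
eef_rot: [0.0, 0.622, 0.783, -0.0]
force: [0.3, 0.0, -0.3]
width: 1.0
finger_force: 0.0
```

arm_command(
  deltas=[
    [[0,0,0,0,0,0],[0,0,0,0,0,0],[0,0,0,0,0,0],[0,0,0,0,0,0],[0,0,0,0,0,0],[0,0,0,0,0,0],[0,0,0,0,0,0],[0,0,0,0,0,0],[0,0,0,0,0,0],[0,0,0,0,0,0],[0,0,0,0,0,0],[0,0,0,0,0,0]],
  ],
  claw=1,
)

```text
time: 14.75
position: [0.5527, -0.225, 0.0463]
eef_rot: [0.0, 0.623, 0.782, -0.001]
force: [-1.8, -0.8, 1.5]
width: 0.158
finger_force: 30.0
```

```bash
sed -i 's/^P0=.*/P0=[0.56576,-0.22165,0.22743]/' h.py
python3 - <<'E'
from h import *
from station import read_state
s=read_state();print(s['time'],s['position'],s['force'].round(1),s['width'],s['finger_force']);plan(s,pp(P0,[-14,0,46]),tool_flat(P0))
T=R.from_quat(s['eef_rot'][[1,2,3,0]]).as_matrix();Rp,tp=flat(P0)
print('pedal in tool',(T.T@(tp-s['position'])*1000).round(1),R.from_matrix(Rp.T@T@np.array([[0,1,0],[1,0,0],[0,0,-1.]])).as_rotvec().round(3))
E
```

```text
14.75 [ 0.55270807 -0.22497076  0.04631179] [-1.8 -0.8  1.5] 0.15811892657724558 29.99917298555374
turn [-0.006  0.011 -0.015] then shift [ 0.004 -0.007  0.004] | or shift first [ 0.004 -0.007  0.004]
pedal in tool [ 0.4 13.5 46.3] [-0.001  0.001 -0.002]
```

arm_command(
  deltas=[
    [[0,0,-0.15,0,0,0],[0,0,-0.3,0,0,0],[0,0,-0.4,0,0,0],[0,0,-0.45,0,0,0],[0,0,-0.45,0,0,0],[0,0,-0.45,0,0,0],[0,0,-0.45,0,0,0],[0,0,-0.45,0,0,0],[0,0,-0.3,0,0,0],[0,0,-0.1,0,0,0]],
  ],
)

```text
time: 15.58
position: [0.5541, -0.224, 0.3131]
eef_rot: [0.003, 0.623, 0.782, 0.0]
force: [-0.1, 0.9, -4.6]
width: 0.156
finger_force: 30.0
```

```bash
cat > pl.py <<'E'
import sys
from h import *
from station import read_state
h=float(sys.argv[1]);dx,dy=[float(v) for v in sys.argv[2:4]] if len(sys.argv)>2 else (0,0)
s=read_state();T=R.from_quat(s['eef_rot'][[1,2,3,0]])
print(s['time'],s['position'],'tool f',T.inv().apply(s['force']).round(1),'m',T.inv().apply(s['wrist_torque']).round(2),s['width'],s['finger_force'],s['joints'].round(2))
plan(s,fp(F0,[-29+dx,-.4+dy,46.3+h]),tool_face(F0,np.pi/2))
E
python3 pl.py 90
```

```text
15.5833 [ 0.55414215 -0.22402367  0.31305928] tool f [0.9 0.1 4.6] m [-0.18 -0.04  0.01] 0.15623837173555669 29.999012053012848 [ 1.03  0.45 -1.03  1.59  0.4   1.32  0.17]
turn [-3.598 -0.138  0.774] then shift [5.139 0.152 1.123] | or shift first [5.064 1.086 0.938]
```

arm_command(
  deltas=[
    [[0.2,0.08,0,0,0,0],[0.39,0.08,0,0,0,0],[0.39,0.08,0,0,0,0],[0.39,0.08,0,0,0,0],[0.39,0.08,0,0,0,0],[0.39,0.08,0,0,0,0],[0.39,0.08,0,0,0,0],[0.39,0.08,0,0,0,0],[0.39,0.08,0,0,0,0],[0.39,0.08,0,0,0,0],[0.39,0.08,0,0,0,0],[0.39,0.08,0,0,0,0],[0.39,0.08,0,0,0,0],[0.2,0,0,-0.6,-0.02,0.13],[0,0,0,-0.6,-0.02,0.13],[0,0,0,-0.6,-0.02,0.13],[0,0,0,-0.6,-0.02,0.13],[0,0,0,-0.6,-0.02,0.13],[0,0,0,-0.6,-0.02,0.13],[0,0,0,0,0,0]],
  ],
)

```text
time: 17.25
position: [0.5394, 0.1631, 0.3051]
eef_rot: [0.14, 0.644, 0.735, 0.16]
force: [-1.4, -0.6, -5.9]
width: 0.158
finger_force: 30.0
```

```bash
python3 pl.py 60
```

```text
17.25 [0.53940291 0.16314155 0.30512902] tool f [-0.4 -3.8  4.7] m [ 1.08 -0.06 -0.05] 0.157959949093913 29.999585151672363 [ 0.62  0.11 -1.16  1.99  0.39  0.74 -0.62]
turn [-0.065  0.001 -0.001] then shift [-0.004 -0.246  1.221] | or shift first [-0.003 -0.236  1.223]
```

arm_command(
  deltas=[
    [[0,-0.12,0.2,-0.06,0,0],[0,-0.12,0.35,0,0,0],[0,0,0.35,0,0,0],[0,0,0.3,0,0,0],[0,0,0.2,0,0,0],[0,0,0,0,0,0],[0,0,0,0,0,0],[0,0,0,0,0,0]],
  ],
)

```text
time: 17.92
position: [0.5716, 0.1689, 0.2061]
eef_rot: [0.142, 0.643, 0.734, 0.165]
force: [-0.6, -0.4, -4.8]
width: 0.154
finger_force: 30.0
```

```bash
python3 pl.py 30
python3 - <<'E'
from h import *
from station import eyes
import cv2
A=eyes.capture('scene')['color'][200:275,290:410];B=eyes.capture('side')['color'][140:215,265:385];W=eyes.capture('wrist');cv2.imwrite('pics/w5.png',W['color'])
f=lambda i,w,h:cv2.resize(i,(w,h),interpolation=cv2.INTER_CUBIC)
cv2.imwrite('pics/m5.png',np.vstack([np.hstack([f(A,400,250),f(B,400,250)]),f(W['color'][0:280],800,350)]))
E
```

```text
17.9167 [0.57162712 0.16887202 0.20606149] tool f [-0.4 -2.6  4. ] m [ 0.92 -0.04 -0.04] 0.15411007773336421 29.99919444322586 [ 0.38  0.32 -0.98  2.06  0.78  0.61 -0.98]
turn [ 0.018 -0.036 -0.021] then shift [-0.022 -0.083  0.24 ] | or shift first [-0.024 -0.083  0.239]
```

View pics/m5.png

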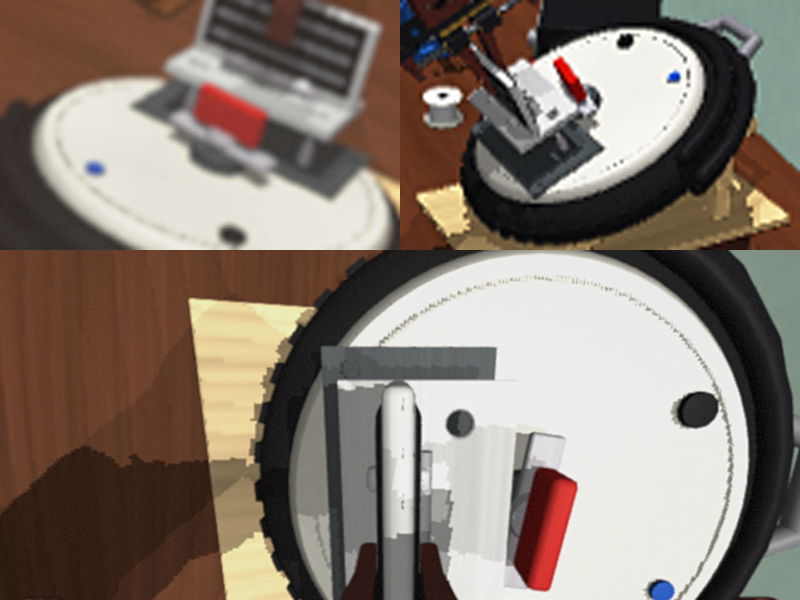

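Montage: the foot hovers over the plate, tread downslope, foot edge clear of the turned key, hole visible at (460,423). I'll correct the offset and approach.

arm_command(
  deltas=[
    [[-0.02,-0.08,0,0.02,-0.03,-0.02],[0,0,0.1,0,0,0],[0,0,0.1,0,0,0],[0,0,0.02,0,0,0],[0,0,0,0,0,0],[0,0,0,0,0,0]],
  ],
)

```text
time: 18.57
position: [0.5732, 0.1671, 0.1886]
eef_rot: [0.143, 0.643, 0.734, 0.163]
force: [-0.5, 0.3, -5.1]
width: 0.161
finger_force: 30.0
```

```bash
python3 pl.py 30
python3 - <<'E'
from h import *
from station import eyes
import cv2
W=eyes.capture('wrist');I=W['color']
print(proj(W,[fp(F0,p) for p in([0,55,38],[0,55,26],[0,55,0],[0,-55,26])]).round(1))
cv2.imwrite('pics/w6.png',cv2.resize(I[40:140,250:410],(800,500),interpolation=cv2.INTER_CUBIC))
E
```

```text
18.5667 [0.57321025 0.16714824 0.18855348] tool f [ 0.3 -2.6  4.4] m [ 0.91 -0.06 -0.01] 0.16064961917651105 29.999157786369324 [ 0.34  0.34 -0.94  2.08  0.84  0.59 -1.03]
turn [ 0.007 -0.001 -0.001] then shift [ 0.003 -0.     0.021] | or shift first [ 0.003 -0.     0.021]
[[367.  139.9]
 [364.4 137.8]
 [359.6 133.8]
 [358.4 290.4]]
```

View pics/w6.png

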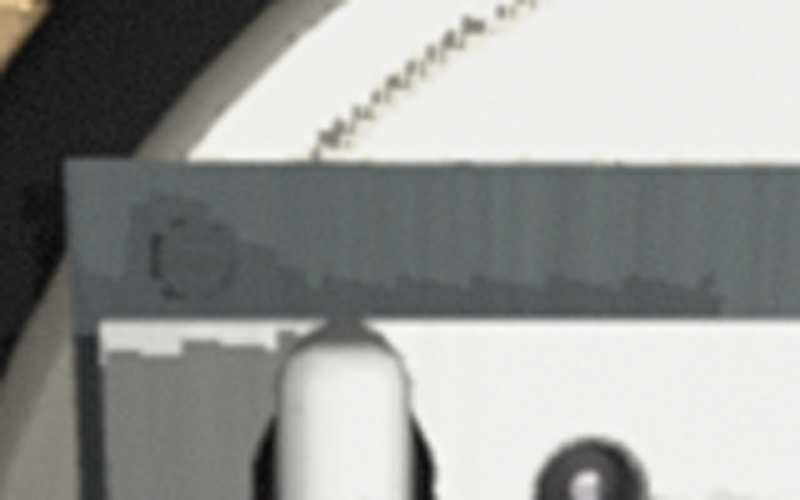

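The pin tip (586,487) shows within the hole (centre about (594,492)), within about 1 mm of expected. I'll nudge and descend.

arm_command(
  deltas=[
    [[-0.01,0.01,0,0,0,0],[0,0,0.06,0,0,0],[0,0,0.06,0,0,0],[0,0,0.06,0,0,0],[0,0,0.06,0,0,0],[0,0,0.05,0,0,0],[0,0,0,0,0,0],[0,0,0,0,0,0]],
  ],
)

```text
time: 19.28
position: [0.5831, 0.1679, 0.1683]
eef_rot: [0.142, 0.643, 0.735, 0.163]
force: [0.4, -0.3, -4.8]
width: 0.155
finger_force: 30.0
```

```bash
python3 pl.py 0
```

```text
19.2833 [0.58312051 0.16786186 0.16833876] tool f [-0.3 -1.6  4.5] m [ 0.88  0.01 -0.06] 0.15480219561258518 29.99916046857834 [ 0.3   0.38 -0.9   2.08  0.91  0.58 -1.09]
turn [-0.002 -0.004 -0.   ] then shift [ 0.011 -0.006  0.12 ] | or shift first [ 0.011 -0.006  0.12 ]
```

arm_command(
  deltas=[
    [[0,0,0.05,0,0,0],[0,0,0.04,0,0,0],[0,0,0.03,0,0,0],[0,0,0.02,0,0,0],[0,0,0,0,0,0],[0,0,0,0,0,0]],
  ],
)

```text
time: 19.78
position: [0.587, 0.17, 0.1618]
eef_rot: [0.144, 0.642, 0.735, 0.164]
force: [-21.9, -4.5, 26.9]
width: 0.162
finger_force: 30.0
```

```bash
python3 pl.py 0
```

```text
19.7833 [0.58695076 0.1700052  0.16175953] tool f [ -1.6  -8.8 -33.8] m [ 3.03 -0.47  0.02] 0.16169341149338684 30.02510279417038 [ 0.28  0.4  -0.88  2.08  0.94  0.57 -1.12]
turn [0.025 0.004 0.013] then shift [-0.01  -0.018  0.018] | or shift first [-0.01  -0.019  0.018]
```

arm_command(
  deltas=[
    [[0,0,-0.02,0,0,0],[0,0,0,0,0,0]],
  ],
)

```text
time: 19.95
position: [0.5871, 0.1692, 0.1618]
eef_rot: [0.143, 0.643, 0.735, 0.164]
force: [-11.1, -0.7, 11.6]
width: 0.157
finger_force: 30.0
```

arm_command(
  deltas=[
    [[0,0,0,0,0,0],[0,0,0,0,0,0],[0,0,0,0,0,0],[0,0,0,0,0,0],[0,0,0,0,0,0],[0,0,-0.2,0,0,0],[0,0,-0.4,0,0,0],[0,0,-0.4,0,0,0],[0,0,-0.4,0,0,0],[0,0,-0.4,0,0,0],[0,0,0,0,0,0],[0,0,0,0,0,0]],
  ],
  claw=-1,
)

```text
time: 20.95
position: [0.5313, 0.1599, 0.2845]
eef_rot: [0.145, 0.643, 0.734, 0.164]
force: [-0.2, -0.7, 0.7]
width: 0.993
finger_force: 0.0
```

```bash
python3 pl.py 150
python3 - <<'E'
from h import *
from station import eyes
import cv2
A=eyes.capture('scene')['color'][200:275,290:410];B=eyes.capture('side')['color'][140:215,265:385];W=eyes.capture('wrist');cv2.imwrite('pics/w7.png',W['color'])
f=lambda i,w,h:cv2.resize(i,(w,h),interpolation=cv2.INTER_CUBIC)
cv2.imwrite('pics/m7.png',np.vstack([np.hstack([f(A,400,250),f(B,400,250)]),f(W['color'][0:280],800,350)]))
print(proj(W,[fp(F0,p) for p in([0,55,26],[0,-55,26],[27,75,8],[27,-75,8],[-29,75,86],[-29,-75,86])]).round(1).tolist())
E
```

```text
20.95 [0.53131289 0.15992182 0.2845182 ] tool f [-0.7  0.  -0.7] m [ 0.33 -0.09 -0.01] 0.993134998815828 0.0 [ 0.62  0.12 -1.16  2.05  0.44  0.68 -0.67]
turn [ 0.035  0.019 -0.011] then shift [ 0.025 -0.028 -0.18 ] | or shift first [ 0.024 -0.027 -0.181]
[[349.7, 123.9], [346.8, 233.8], [376.6, 101.4], [369.7, 244.5], [318.4, 101.8], [318.4, 281.7]]
```

View pics/m7.png

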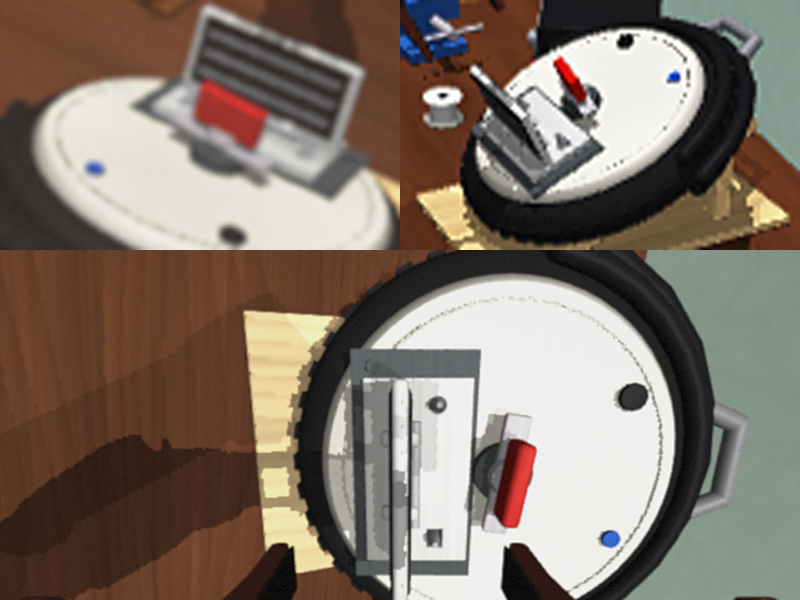

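The montage shows both pins through the holes, foot flat, tread downslope, key clear. Now back to the key.

```bash
cat > pk.py <<'E'
import sys
from h import *
from station import read_state
o,phi=map(float,sys.argv[1:3])
s=read_state();T=R.from_quat(s['eef_rot'][[1,2,3,0]])
print(s['time'],'tool f',T.inv().apply(s['force']).round(1),'m',T.inv().apply(s['wrist_torque']).round(2),s['width'],s['finger_force'],s['joints'].round(2))
plan(s,fp(F0,[55,0,o]),tool_face(F0,phi))
E
python3 pk.py 100 1.426; python3 ka.py
```

```text
21.1 tool f [-0.2  0.   0.3] m [ 0.27 -0.03 -0.  ] 0.9987450427942013 0.0 [ 0.62  0.12 -1.16  2.05  0.44  0.68 -0.67]
turn [-1.000e-02 -1.000e-03  1.202e+00] then shift [0.187 1.106 1.076] | or shift first [0.026 1.122 1.074]
766 57.37202072143555 -0.08959579467773438 60.36345291137695 11.35586929321289 angle 1.4252875
```

arm_command(
  deltas=[
    [[0,0.3,0,0,0,0.6],[0,0.3,0,0,0,0.6],[0.1,0.3,0.2,0,0,0],[0.09,0.2,0.4,0,0,0],[0,0,0.4,0,0,0],[0,0,0,0,0,0],[0,0,0,0,0,0]],
  ],
  claw=0,
)

```text
time: 21.73
position: [0.6353, 0.1826, 0.2471]
eef_rot: [0.128, 0.694, 0.687, 0.171]
force: [-1.0, 0.5, -0.3]
width: 0.517
finger_force: 0.0
```

```bash
python3 pk.py 30 1.426
```

```text
21.7333 tool f [ 0.5 -1.  -0.2] m [ 0.31 -0.04 -0.02] 0.5167089393610559 0.0 [ 0.35  0.39 -0.98  1.88  0.73  0.75 -1.01]
turn [-0.047 -0.008  0.015] then shift [-0.082  0.034  0.987] | or shift first [-0.083  0.039  0.987]
```

arm_command(
  deltas=[
    [[-0.08,0.03,0,-0.04,0,0],[0,0,0.25,0,0,0],[0,0,0.3,0,0,0],[0,0,0.25,0,0,0],[0,0,0.15,0,0,0],[0,0,0,0,0,0],[0,0,0,0,0,0]],
  ],
)

```text
time: 22.32
position: [0.6687, 0.1799, 0.1877]
eef_rot: [0.132, 0.694, 0.686, 0.175]
force: [0.1, 0.6, 0.1]
width: 0.499
finger_force: 0.0
```

arm_command(
  deltas=[
    [[0,0,0,0,0,0],[0,0,0,0,0,0],[0,0,0,0,0,0],[0,0,0,0,0,0],[0,0,0,0,0,0],[0,0,0,0,0,0],[0,0,0,0,0,0],[0,0,0,0,0,0]],
  ],
  claw=1,
)

```text
time: 22.98
position: [0.667, 0.18, 0.1863]
eef_rot: [0.132, 0.694, 0.686, 0.173]
force: [-7.2, -0.9, 3.7]
width: 0.159
finger_force: 30.0
```

```bash
python3 pk.py 30 0
```

```text
22.9833 tool f [-0.7 -5.  -6.4] m [ 1.58 -0.35  0.1 ] 0.1593064616392874 30.004726946353912 [ 0.27  0.49 -0.87  1.88  0.89  0.68 -1.12]
turn [ 0.023 -0.013 11.891] then shift [-0.011 -0.003  0.077] | or shift first [ 0.002 -0.012  0.077]
```

arm_command(
  deltas=[
    [[0,0,0,0,0,0.7],[0,0,0,0,0,0.8],[0,0,0,0,0,0.8],[0,0,0,0,0,0.8],[0,0,0,0,0,0.8],[0,0,0,0,0,0.8],[0,0,0,0,0,0.8],[0,0,0,0,0,0.8],[0,0,0,0,0,0.8],[0,0,0,0,0,0.8],[0,0,0,0,0,0.8],[0,0,0,0,0,0.8],[0,0,0,0,0,0.8],[0,0,0,0,0,0.8],[0,0,0,0,0,0.8],[0,0,0,0,0,0],[0,0,0,0,0,0]],
  ],
)

```text
time: 24.4
position: [0.6666, 0.1804, 0.1861]
eef_rot: [-0.014, 0.974, 0.064, 0.217]
force: [-7.2, 0.1, 3.9]
width: 0.159
finger_force: 30.0
```

```bash
python3 pk.py 36 0
```

```text
24.4 tool f [-4.8 -1.  -6.6] m [ 0.02 -1.73  0.11] 0.15859892847957144 30.002706348896027 [ 0.06  0.41 -0.59  1.89  0.7   0.58 -2.41]
turn [ 0.007 -0.019 -0.009] then shift [-0.006  0.002 -0.003] | or shift first [-0.006  0.002 -0.003]
```

Release, back off, and check the key angle.

arm_command(
  deltas=[
    [[0,0,0,0,0,0],[0,0,0,0,0,0],[0,0,0,0,0,0],[0,0,0,0,0,0],[0,0,-0.3,0,0,0],[0,0,-0.4,0,0,0],[0,0,-0.4,0,0,0],[-0.1,0,-0.4,0,0,0],[-0.1,0,0,0,0,0],[0,0,0,0,0,0],[0,0,0,0,0,0]],
  ],
  claw=-1,
)

```text
time: 25.32
position: [0.6075, 0.1711, 0.2816]
eef_rot: [-0.014, 0.974, 0.064, 0.218]
force: [0.3, 0.2, 0.0]
width: 0.954
finger_force: 0.0
```

```bash
python3 pk.py 150 0; python3 ka.py
python3 - <<'E'
from h import *
from station import eyes
import cv2
# pose check of the pedal: compare edges before/after in the scene picture around predicted flush and 4 mm raised foot corners
for n in('scene','side'):
    c=eyes.capture(n); g=cv2.Sobel(cv2.GaussianBlur(cv2.cvtColor(c['color'],cv2.COLOR_BGR2GRAY),(0,0),.8),cv2.CV_32F,0,1)
    for h in(-2,0,2,4,6):
        P=np.array([fp(F0,[-22,y,86+h]) for y in np.linspace(-70,70,60)]); u=proj(c,P).astype(np.float32)
        print(n,h,abs(cv2.remap(g,u[:,:1],u[:,1:],1)).mean().round(1))
E
```

```text
25.3167 tool f [ 0.3 -0.1  0.1] m [ 0.04 -0.42  0.07] 0.9536909560343769 0.0 [ 0.19  0.21 -0.72  1.92  0.46  0.69 -2.23]
turn [ 0.011 -0.041 -0.013] then shift [ 0.179 -0.016 -0.033] | or shift first [ 0.179 -0.016 -0.032]
1179 55.445343017578125 0.5905575752258301 12.093514442443848 59.72072219848633 angle -0.0007950917
scene -2 118.1
scene 0 152.5
scene 2 135.8
scene 4 72.7
scene 6 24.1
side -2 46.2
side 0 53.4
side 2 61.2
side 4 68.0
side 6 71.8
```

The key is at 0.00 rad and the tread edge in the scene view sits at the flush height. Handing in.

```bash
python3 -c "
from station import sign_off
print(sign_off())"
```

```text
the job is handed in; nothing more can be done
None
```

The pedal hangs on both pins with its tread on the side away from the key. The foot looks flush in the scene camera, though the side view didn't settle it. The key bar is back at about 0.00 rad across the foot, and the job was handed in at about 25 s with the gripper clear.

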